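# Run the tailstock back and offer up the loaded mallet head between the lathe centres

## Task

First slide the lathe's tailstock back along the bed until it is against the end stop, so that there is room for a mallet-head blank. The two octagonal blanks on the rubber mat look the same but one has a steel slug sealed inside: lift them one at a time to feel which is heavier, laying the lighter one back down on the mat without dropping it, and do not disturb the other things on the bench. Finish while holding the heavier one still between the lathe centres, its length in line with them and about midway, gripped in the air and touching no part of the lathe.

Things in the scene. Friction and masses are not known exactly. Their poses are not given: they have to be found in the camera images.
- lathe: Small grey bench wood lathe, fixed, 0.70 m long. Origin on the bench under the midpoint of the opened gap between centres; y runs along the lathe to the headstock, x away from the robot. Bed ways 106 mm wide, top 85 mm above the bench, from y -0.275. Headstock from y 0.20 to 0.41, 280 mm high. Tool-rest banjo (no rest) on the bed at y 0.165, 122 mm high. End stop bar at the tail end of the bed.
- between_centres (a point): Point on the lathe's axis (the line of centres), 185 mm above the bench, midway between the tips of the two centres when the tailstock is against the end stop (the tips are then 230 mm apart). Fixed to the lathe. y runs along the line of centres towards the headstock, x away from the robot's side, z up.
- tailstock (a joint): Position of the tailstock along the bed in m: 0 nearest the headstock (50 mm between the tips of the centres), growing as it slides away from the headstock (lathe -y); 0.180 is against the end stop. Starts between 0 and 0.05. Its clamp is slack: it slides with about 4 N of friction plus a little drag (6 N per m/s) and stays where it is left.
- tailstock_block (a point): Centre of the tailstock's upper block: 52 mm wide (x, flat sides, can be pinched from above), 75 mm long (y), 62 mm high. It is 192 mm above the bench, the block's top 31 mm above it. A 44 mm wide stem below stands on a 100 mm wide foot. Quill and centre stick out 62 mm beyond the +y end, 7 mm below this point; a 76 mm handwheel at the other end reaches 87 mm from it. Axes as the lathe's.
- mat: Black rubber bench mat, fixed, 280 mm (x) by 170 mm (y), 4 mm thick. Origin at the centre of its underside on the bench. The two blanks lie on it side by side, about 150 mm apart along its x, their lengths about parallel to its y.
- blank_a_centre (a point): Mallet-head blank: octagonal wooden prism, 50 mm across flats, 111 mm long, lying on a flat on the mat, two flats upright at its sides. Point: its centre, 25 mm above its underside; y along the blank; centre of gravity within 4 mm. The two look alike; either may hold a sealed steel slug, making it at least 0.15 kg heavier than the other. Each weighs 0.15 to 0.52 kg.
- blank_b_centre (a point): Mallet-head blank: octagonal wooden prism, 50 mm across flats, 111 mm long, lying on a flat on the mat, two flats upright at its sides. Point: its centre, 25 mm above its underside; y along the blank; centre of gravity within 4 mm. The two look alike; either may hold a sealed steel slug, making it at least 0.15 kg heavier than the other. Each weighs 0.15 to 0.52 kg.
- blank_a: The same blank as point blank_a_centre; origin at the middle of its underside, y along the blank.
- blank_b: The same blank as point blank_b_centre; origin at the middle of its underside, y along the blank.
- gouge: Bystander, leave alone: wood-turning gouge, 355 mm long along y, 28 mm thick, lying in front of the lathe; origin under its ferrule, about its middle.
- tub: Bystander, leave alone: white open plastic tub, 100 mm diameter, 115 mm high, beyond the lathe; origin at the centre of its underside.
- candle_holder: Bystander, leave alone: lumpy cast-stone candle holder on a slate, 140 by 120 mm, 130 mm high, beside the gouge, in front of the headstock; origin at the centre of its underside.
Not all that is in view belongs to the job. What is shaped like the blank_b but orange or pink is not meant. Leave any red look-alike of the blank_a alone.

How it is judged:
By the outcome, as a careful person would: the job done as asked, in the order asked, and still so for the second after the job is handed in, while the arm keeps its last pose, push and grip.
It also fails if it takes over 72 s, if anything falls off the work surface, if the arm or the gripper's body presses on something with over 40 N, if the wrist force passes 120 N, or if a joint passes its speed limit or range.

## Robot

A 6-joint arm with a two-finger parallel gripper is mounted at the origin on the work surface. World frame = base frame: x ahead of the robot, y to its left, z up, the work surface at z = 0. Lengths are in mm, angles in rad, forces in N, time in s.
With the tool pointing down it reaches from about 350 to 975 mm from the base axis. Payload 7.1 kg.
Tool frame: the origin (TCP) lies on the front face of the gripper's body, between the roots of the fingers; the fingertips stand 80 mm ahead of it and the grasp point (between the pads) lies 61 mm ahead of it (env.tips_ahead is the distance from the TCP to the fingertips, in mm); z points along the fingers, y is the line along which they close (so a half turn about z gives the same grasp; the last joint's range is limited). The gripper opens to 88 mm and grips with 3 to 60 N. Pads are 20 mm wide; open, the fingers measure 115 mm over their backs; the gripper's body (75 mm by 178 mm) begins 61 mm behind the grasp point.
Start: joints at [-1.336, 0.423, 1.63, -0, 1.089, -0.019], TCP at [156.947, -604.957, 302.675] pointing down, gripper open.
Joint ranges: [-3, 3], [-0.9, 2.11], [0.09, 2.58], [-1.31, 4.45], [0.11, 2.69], [-2.54, 2.54]. Speed limits (rad/s): [2.39, 2.39, 3.01, 3.14, 3.14, 3.14].

## Interface

Orientations are given as a unit quaternion [x, y, z, w].
In Python, from station import env, set_gripper, viewer, workorder gives the robot as it stands. Calls block until the motion is done:
- env.reach(position, orientation): joint-space move of the TCP to a pose.
- env.move_l(position, rot=None, rate=150, f_stop=None): straight line of the TCP; rot=None keeps the orientation; rate is the mean speed in mm/s. With f_stop (N) it stops when the force on the tool has changed by that much, and returns True; else False.
- env.move_joints(angles): joint-space move.
- set_gripper(opening): finger opening in mm; the grip force is fixed at half the most; returns when the fingers have stopped.
- env.hold(seconds).
- env.ik(position, orientation): joint angles nearest the present ones, or None.
- env.read_state(): the state.
- viewer.camera(name): name is "side" or "top"; returns the picture (480x640x3 uint8, blue, green, red); there is no depth.
- viewer.camera_params(name): a dict with "fx", "fy", "cx", "cy" (pixels), "pose" (4x4, takes a point from camera to world coordinates). Camera axes: x right, y up, looking along -z (the intrinsics and any distortion apply to the point x, -y, -z); pixel columns grow to the right and rows downward; lengths in mm; the calibration is good to about 2 mm. A picture is of the moment at which its call begins. camera_params takes no time and is no camera call.
A pose or a line that the arm cannot do raises env.IKError and nothing moves.
- workorder.sign_off(): hands the job in; it is judged then, once.
The state is a dict: "time_s": time; "qpos": joint angles; "dq": joint speeds; "tau": joint torques, N m; "tool_pos": TCP position; "orientation": TCP orientation; "force": force on the tool from outside, world axes, zero at the start; "wrist_torque": the same for the moment, N m; "width": finger opening in mm; "grip_force": force on a finger pad.
Only numpy, scipy, OpenCV 4.12 (cv2) and the standard library are available. Lean on these libraries where they do the work, as an engineer would, in place of code of your own. Each camera call takes 0.05 s, during which the arm holds its last target. There are 200 camera calls.

## Working session

There is one attempt and no reset: what is moved stays moved. The work goes in short steps, each a Python script; the robot and the scene stay as the last script left them, time stands still between calls to the robot, and variables do not carry over. Pictures are saved under pics/ and viewed, at most 10 in all, crops included, and the job is handed in when it is done.

```bash
ls; mkdir -p pics
python3 - <<'E'
from station import env, viewer
import cv2
for n in("top","side"):
    cv2.imwrite(f"pics/{n}0.png",viewer.camera(n)); p=viewer.camera_params(n); print(n,p)
print(env.read_state())
E
```

```text
pics
top {'fx': 586.9562666183391, 'fy': 586.9562666183391, 'cx': 324.78784430597517, 'cy': 234.26382141745137, 'pose': array([[ 8.72158186e-03,  9.89433890e-01, -1.44722189e-01,
         2.84353530e+02],
       [-9.99802385e-01,  1.12139029e-02,  1.64146027e-02,
        -7.50720973e+01],
       [ 1.78640648e-02,  1.44550428e-01,  9.89336166e-01,
         1.73879108e+03],
       [ 0.00000000e+00,  0.00000000e+00,  0.00000000e+00,
         1.00000000e+00]])}
side {'fx': 433.2613929777131, 'fy': 433.2613929777131, 'cx': 318.7248754414106, 'cy': 240.88458023103783, 'pose': array([[-9.82948850e-01,  1.29161068e-01, -1.30877716e-01,
         4.02996111e+02],
       [-1.83584319e-01, -6.49046428e-01,  7.38265218e-01,
         6.48862447e+02],
       [ 1.04094103e-02,  7.49704044e-01,  6.61691386e-01,
         7.96222144e+02],
       [ 0.00000000e+00,  0.00000000e+00,  0.00000000e+00,
         1.00000000e+00]])}
{'time_s': 0.1, 'qpos': array([-1.33600449e+00,  4.23762507e-01,  1.63062958e+00,  2.19063197e-05,
        1.08862894e+00, -1.90189960e-02]), 'dq': array([-0.00143038, -0.00117688, -0.00231833,  0.00172965, -0.00141548,
       -0.0009254 ]), 'tau': array([-2.22743279e-04, -5.45612347e+01, -2.74324107e+01,  6.45711785e-02,
        1.88108470e-02, -3.95429652e-05]), 'tool_pos': array([ 156.85623478, -604.57253591,  301.97427122]), 'orientation': array([ 9.91958700e-01,  1.26559978e-01, -6.72570986e-05, -7.11077225e-04]), 'force': array([ 0.22834223, -1.30660486, -0.28822654]), 'wrist_torque': array([-0.01948726,  0.04294375,  0.05036063]), 'grip_force': 0.0, 'width': 87.69276699180955}
```

View pics/top0.png

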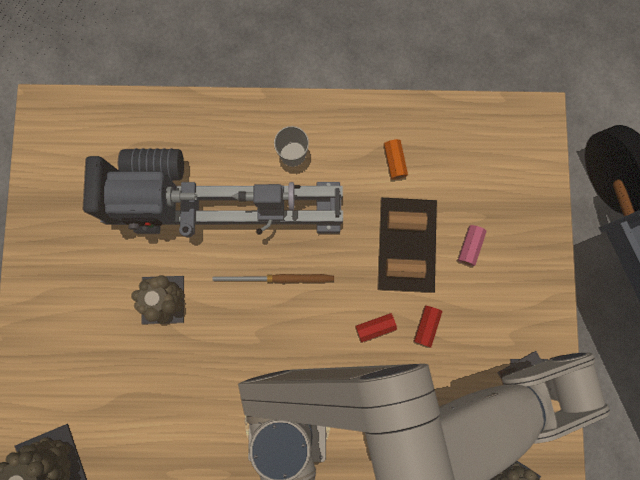

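View pics/side0.png

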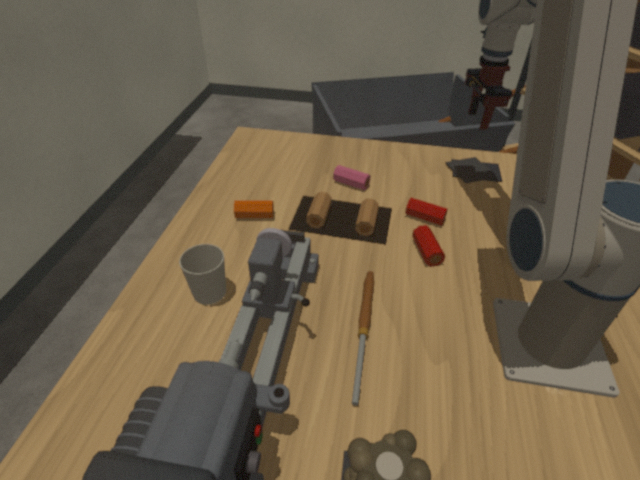

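The top view shows the headstock on the left (about 135,195), the tailstock block at about (268,200), the end stop near col 330–342, and the mat at cols 379–437, rows 198–291. The wooden blanks are at about (407,220) and (406,268). Next I'll enlarge these areas.

```bash
cat > h.py <<'E'
import numpy as np, cv2
from station import env, set_gripper, viewer, workorder
from scipy.spatial.transform import Rotation as R
def onplane(n,u,v,z):
    p=viewer.camera_params(n); T=p["pose"]
    d=T[:3,:3]@np.array([(u-p["cx"])/p["fx"],-(v-p["cy"])/p["fy"],-1]); o=T[:3,3]
    return o+d*(z-o[2])/d[2]
def proj(n,X):
    p=viewer.camera_params(n); T=p["pose"]; c=T[:3,:3].T@(np.array(X,float)-T[:3,3])
    return np.array([p["cx"]+p["fx"]*c[0]/-c[2], p["cy"]+p["fy"]*c[1]/c[2]])
def quat(yaw): # tool down, finger-closing line (tool y) at world angle yaw
    y=np.array([np.cos(yaw),np.sin(yaw),0]); z=np.array([0,0,-1.]); x=np.cross(y,z)
    return R.from_matrix(np.c_[x,y,z]).as_quat()
E
python3 - <<'E'
from h import *
a=cv2.imread("pics/top0.png")
cv2.imwrite("pics/c1.png",cv2.resize(a[170:250,160:350],None,fx=4.2,fy=4.2,interpolation=cv2.INTER_CUBIC))
cv2.imwrite("pics/c2.png",cv2.resize(a[190:300,370:450],None,fx=5,fy=5,interpolation=cv2.INTER_CUBIC))
b=cv2.imread("pics/side0.png")
cv2.imwrite("pics/c3.png",cv2.resize(b[180:420,180:400],None,fx=2.5,fy=2.5,interpolation=cv2.INTER_CUBIC))
E
```

```text
(no output)
```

View pics/c1.png

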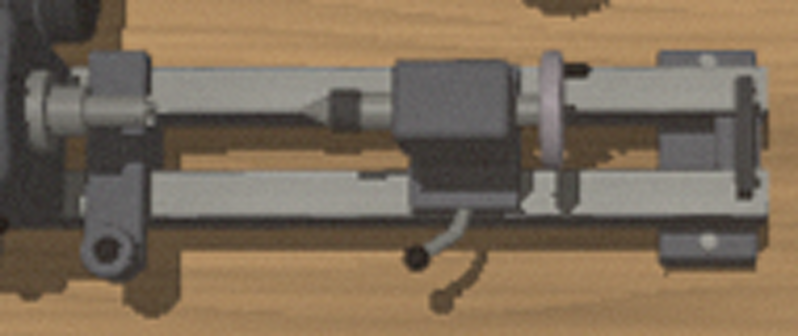

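View pics/c2.png

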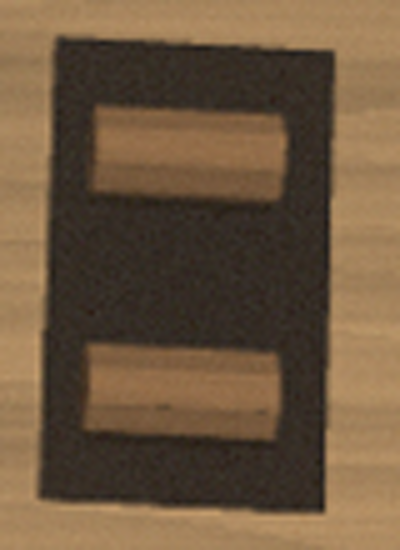

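View pics/c3.png

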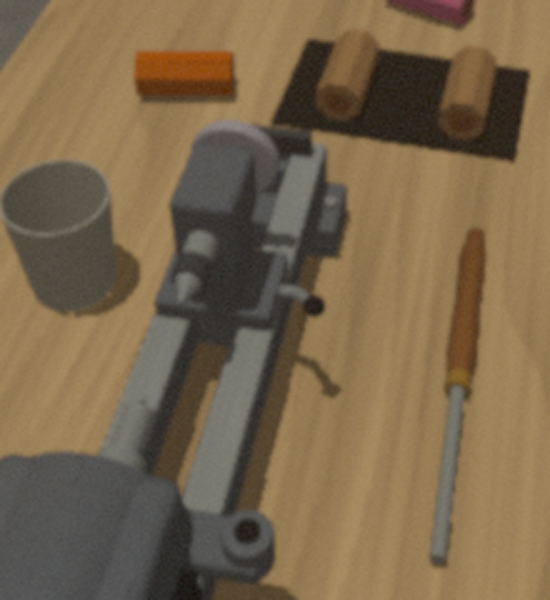

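c1: the tailstock block top spans (395–511, 60–137) in the crop, with the tailstock tip at (303,106), the headstock tip at (155,108) and the bed end at col 767. c2: the blanks' silhouettes are centred at crop (189,153) and (182,392), both turned about 2°. c3 shows the same parts from the headstock end, with the clamp lever on the robot side and the tub beyond the lathe.

Run:
```python
from h import *
np.set_printoptions(precision=1,suppress=True)
c1=lambda u,v,z:onplane("top",(u+.5)/4.2-.5+160,(v+.5)/4.2-.5+170,z)
c2=lambda u,v,z:onplane("top",(u+.5)/5-.5+370,(v+.5)/5-.5+190,z)
print("block top",[c1(*p,223)[:2] for p in((396,60),(513,61),(510,137),(394,137))])
tt=c1(303,107,185);ht=c1(156,108,185);print("tips",tt,ht)
print("rail far edge",c1(200,68,85),c1(750,70,85),"near",c1(200,215,85),c1(750,215,85),"end",c1(767,140,85))
for n,p in(("far",((95,106),(285,112),(287,200),(90,193))),("near",((86,345),(280,352),(277,440),(84,432)))):
    m=np.mean(p,0); C=c2(*m,29); L=c2(*((np.array(p[0])+p[3])/2),29);Rr=c2(*((np.array(p[1])+p[2])/2),29)
    print(n,C,"len",np.linalg.norm(L-Rr),"yaw deg",np.degrees(np.arctan2(*(-(L-Rr)[:2]*[1,-1]))),"side crop px",(proj("side",C)-180)*2.5)
print("mat",[c2(*p,4)[:2] for p in((57,38),(334,50),(325,512),(40,499))])
d=ht-tt; 
for X in (tt,ht): print((proj("side",X)-180)*2.5)
print("mast",onplane("top",0,0,0))
```

```text
block top [array([638.2,  87.9]), array([638.5,  14.5]), array([589.8,  15.5]), array([588.9,  87.9])]
tips [615.5 150.7 185. ] [613.6 244.7 185. ]
rail far edge [663.1 236.4  85. ] [ 666.5 -139.9   85. ] near [561.2 232.5  85. ] [ 565.6 -140.5   85. ] end [ 617.7 -151.8   85. ]
far [ 579.5 -348.    29. ] len 114.92862280298228 yaw deg -1.2728818931044263 side crop px [348.1  71.3]
near [ 437.2 -341.9   29. ] len 113.56715752005927 yaw deg -1.6308341800201898 side crop px [469.   89.3]
mat [array([ 653.2, -272.7]), array([ 647.9, -440.5]), array([ 369.4, -429.9]), array([ 375.4, -261.2])]
[179.3 297.8]
[140.4 402.3]
mast [1272.   924.6    0. ]
```

Run:
```python
from h import *
np.set_printoptions(precision=2,suppress=True)
q=quat(np.radians(.6)); 
for w in (q,quat(np.radians(180.6))): print(env.ik([613.8,51.5,400],w))
def j6(w):
    j=env.ik([613.8,51.5,400],w); return 9 if j is None else abs(j[5])
q=min((q,quat(np.radians(180.6))),key=j6)
env.reach([613.8,51.5,370],q)
env.move_l([613.8,51.5,265],rate=120)
set_gripper(40); s=env.read_state(); print(s["width"],s["grip_force"],s["force"],s["time_s"])
y=-np.array([-np.sin(np.radians(.6)),np.cos(np.radians(.6)),0])
p=s["tool_pos"]
print(env.move_l(p+175*y,rate=60,f_stop=18)); s=env.read_state(); print(s["tool_pos"],s["force"],s["time_s"])
env.hold(.3); s=env.read_state(); print(s["tool_pos"],s["force"],s["width"])
```

```text
[ 0.06  0.32  1.55 -0.    1.27  0.05]
None
52.005243712869095 29.9921053647995 [ 8.29 -0.15 -3.1 ] 4.6
True
[617.45 -95.74 265.28] [0.59 1.44 3.73] 6.7667
[617.43 -95.69 265.26] [ 0.75 -0.54  5.22] 51.8686792653426
```

Run:
```python
from h import *
np.set_printoptions(precision=2,suppress=True)
p=env.read_state()["tool_pos"]
print(env.move_l(p+[0,-8,0],rate=20,f_stop=15)); s=env.read_state(); print(s["tool_pos"],s["force"],s["time_s"])
set_gripper(88); s=env.read_state(); print(s["tool_pos"],s["force"])
p=s["tool_pos"]
env.move_l([p[0],p[1],370],rate=150)
q=quat(np.radians(-1.5)); 
env.reach([437.2,-341.9,220],q); s=env.read_state();print(s["tool_pos"],s["qpos"],s["time_s"])
a=viewer.camera("top");cv2.imwrite("pics/top1.png",a)
cv2.imwrite("pics/c4.png",cv2.resize(a[170:300,160:350],None,fx=4.2,fy=4.2,interpolation=cv2.INTER_CUBIC))
```

```text
True
[617.47 -96.12 265.27] [-0.43  1.7   3.88] 7.325
[617.31 -96.2  264.95] [-0.9   0.43 -0.72]
[ 438.17 -341.73  220.5 ] [-0.68  0.43  1.84  0.    0.86 -0.66] 10.1833
```

View pics/c4.png

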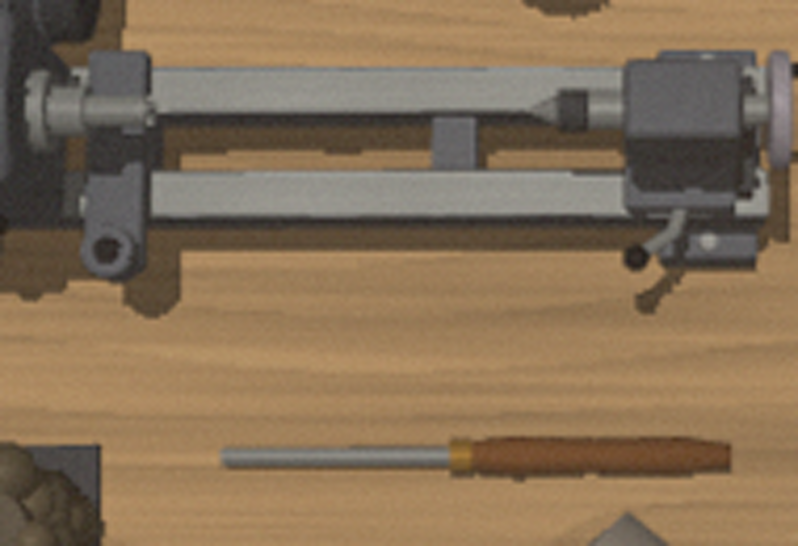

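The crop shows the tailstock against the stop: its block top is now at cols 625–742, its tip at (529,107), and the foot meets the stop bar at col ~738. The headstock tip is at (156,108). The gouge and candle holder haven't moved.

Run:
```python
from h import *
np.set_printoptions(precision=2,suppress=True)
c1=lambda u,v,z:onplane("top",(u+.5)/4.2-.5+160,(v+.5)/4.2-.5+170,z)
b=np.mean([c1(*p,223) for p in((626,60),(743,60),(741,137),(625,137))],0);print("block",b, b+[-2,214.5,0]);print("tips",c1(529,107,185),c1(156,108,185))
print("banjo post top",c1(107,250,122)[:2])
set_gripper(80)
def weigh():
    env.hold(.5);F=[]
    for _ in range(12): env.hold(.05); s=env.read_state(); F.append(np.r_[s["force"],s["tau"][1:3]])
    print(np.mean(F,0),np.std(F,0)); return np.mean(F,0)
p=np.array([437.2,-341.9,0]); 
env.move_l(p+[0,0,180],quat(np.radians(-1.5)),rate=150)
w0=weigh()
env.move_l(p+[0,0,93],rate=120)
set_gripper(40); s=env.read_state();print(s["width"],s["grip_force"],s["tool_pos"],s["force"])
env.move_l(p+[0,0,180],rate=90)
w1=weigh(); s=env.read_state();print(s["width"],"kg",(w1-w0)[2]/9.81,s["wrist_torque"],s["time_s"])
```

```text
block [615.85 -93.03 223.  ] [613.85 121.47 223.  ]
tips [617.27   5.93 185.  ] [613.62 244.65 185.  ]
banjo post top [530.83 286.03]
[  0.16  -0.01   0.12 -51.3  -19.97] [0.56 0.58 0.53 0.02 0.01]
49.71744569472628 29.92228955961764 [ 437.41 -342.03   93.35] [-0.17  0.16  3.61]
[  0.08   0.02  -1.67 -52.2  -20.45] [0.36 0.37 0.33 0.02 0.01]
49.82071372793995 kg -0.18244715367048236 [-0.01 -0.06  0.01] 15.7917
```

Run:
```python
from h import *
np.set_printoptions(precision=2,suppress=True)
def weigh():
    env.hold(.4);F=[]
    for _ in range(12): env.hold(.05); s=env.read_state(); F.append(np.r_[s["force"],s["tau"][1:3]])
    print(np.mean(F,0),np.std(F,0)); return np.mean(F,0)
p=np.array([437.2,-341.9,0]); 
env.move_l(p+[0,0,105],rate=100)
print(env.move_l(p+[0,0,92.6],rate=20,f_stop=4)); s=env.read_state(); print(s["tool_pos"],s["force"])
env.hold(.2); set_gripper(80); s=env.read_state(); print(s["width"],s["force"])
env.move_l(p+[0,0,200],rate=150)
p=np.array([579.5,-348,0]); 
env.reach(p+[0,0,180],quat(np.radians(-1.4)))
a=viewer.camera("top");cv2.imwrite("pics/top2.png",a)
w0=weigh()
env.move_l(p+[0,0,93],rate=120)
set_gripper(40); s=env.read_state();print(s["width"],s["grip_force"],s["tool_pos"],s["force"])
env.move_l(p+[0,0,180],rate=90)
w1=weigh(); s=env.read_state();print(s["width"],"kg",(w1-w0)[2]/9.81,s["wrist_torque"],s["time_s"])
```

```text
True
[ 437.08 -341.84   93.31] [-0.31 -0.13  5.58]
80.39456097173654 [-0.06 -0.22 -0.48]
[ -0.02   0.31  -0.04 -62.97 -23.61] [0.51 0.6  0.36 0.02 0.01]
49.893057997881655 29.929687472758815 [ 579.48 -348.08   93.37] [-0.57  0.23  4.31]
[ -0.    -0.09  -3.91 -65.79 -25.05] [0.55 0.37 0.51 0.03 0.01]
49.83642326464925 kg -0.3952678350259024 [-0.09 -0.1   0.02] 24.2417
```

Run:
```python
from h import *
np.set_printoptions(precision=2,suppress=True)
p=env.read_state()["tool_pos"]
env.move_l([p[0],p[1],390],rate=150)
q=quat(np.radians(.6)); T=np.array([614.2,122.5,0])
env.reach(T+[0,0,390],q)
env.move_l(T+[0,0,249.4],q,rate=100); env.hold(.5)
s=env.read_state();print(s["width"],s["tool_pos"],s["force"],s["time_s"],s["grip_force"])
a=viewer.camera("top");b=viewer.camera("side")
A=cv2.resize(a[170:300,160:450],None,fx=2.7,fy=2.7,interpolation=cv2.INTER_CUBIC)
B=cv2.resize(b[180:430,180:420],None,fx=2.4,fy=2.4,interpolation=cv2.INTER_CUBIC)
cv2.imwrite("pics/d1.png",A);cv2.imwrite("pics/d2.png",B)
```

```text
50.108651749729034 [614.19 122.5  249.42] [ 0.1   0.01 -5.29] 29.575 29.920881452271715
```

View pics/d1.png

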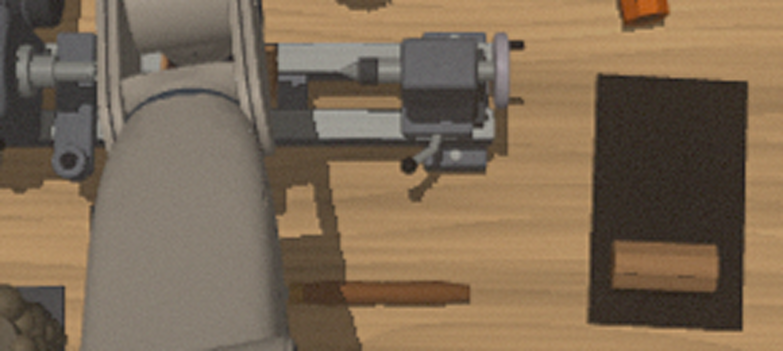

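View pics/d2.png

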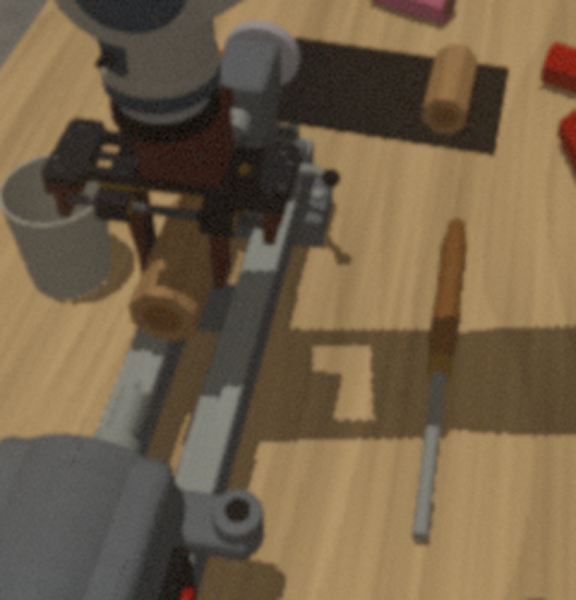

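d1: the lighter blank lies flat on the mat, the bystanders haven't moved, and the held blank's ends just show either side of the wrist (cols ~161 and ~276). d2: the held blank is level in the air between the centres, its end face at (168,320). I'll check its position with numbers.

Run:
```python
from h import *
np.set_printoptions(precision=1,suppress=True)
print(onplane("side",168.5/2.4-.5+180,318/2.4-.5+180,185))
for u,v in((161,60),(276,58)): print(onplane("top",(u+.5)/2.7-.5+160,(v+.5)/2.7-.5+170,200))
q=proj("side",[613.6,178,185]); print((q-180)*2.4)
```

```text
[609.9 180.6 185. ]
[620.5 182.  200. ]
[624.   68.5 200. ]
[163.6 313.4]
```

```bash
python3 -c "
from h import *
print(workorder.sign_off())"
```

```text
the job is handed in; nothing more can be done
None
```

The tailstock is against the end stop, the lighter blank (about 0.18 kg) is back on the mat, and the heavier one (about 0.40 kg) is held still in the air between the centres, in line and about midway; the job is handed in after roughly 30 s.

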